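# Tidy the desk things into their fitted dishes

### The job

Tidy the open middle of the desk: put the stapler, the mouse, the eraser and the tealight each into the wooden dish whose outline matches it, lying flat and right way up on the pad inside the rim, with the oblong things lined up with their dishes (either way round). Let go of everything, leave the memory stick and the pencil sharpener on the open desk where they are, and ignore the spare stapler and eraser at the far right-hand end (beside the magazine rack and in the leather tray).

Things in the scene. Friction and masses are not known exactly. Their poses are not given: they have to be found in the camera images.
- stapler: Black desk stapler standing on its base, 36 wide x 136 long x 50 high mm, about 0.2 kg. Origin at the centre of the underside, y along its length, x across, z up. The base plate is 36 wide and 8 high; the upper arm, from 25 to 50 mm height along the whole length, is 24 mm wide and does not move: grip it there, across x, near the middle. Not the spare one beside the magazine rack.
- mouse: Black cordless computer mouse, 100 long x 58 wide x 34 high mm, rounded, about 0.085 kg. Origin at the centre of the underside, x along its length, y across (grip the two flanks along y), z up.
- eraser: Blue and white eraser lying flat, 21 wide x 48 long x 12 high mm. Origin at the centre of the underside, y along its length, x across (grip it across x), z up. Not the spare one in the leather tray.
- tealight: Tealight candle in a thin pale metal cup, round, 38 mm diameter, 15 mm high. Origin at the centre of the underside, z up; its yaw does not matter.
- stapler_dish: The longest dish, a narrow rounded rectangle, outside 62 x 162 mm, inside 50 x 150 mm, for the stapler. y along its length, x across. Wood, fixed to the desk: flat pad 4 mm thick, rounded rim 6 mm wide, crest 8 mm above the desk; about 7 mm free all round its thing. Origin: centre of the underside (desk level), z up.
- mouse_dish: The wide oval dish with two straight sides and half-round ends, outside 126 x 84 mm, inside 114 x 72 mm, for the mouse. x along its length, y across. Wood, fixed to the desk: flat pad 4 mm thick, rounded rim 6 mm wide, crest 8 mm above the desk; about 7 mm free all round its thing. Origin: centre of the underside (desk level), z up.
- eraser_dish: The small rounded rectangular dish, outside 47 x 74 mm, inside 35 x 62 mm, for the eraser. y along its length, x across. Wood, fixed to the desk: flat pad 4 mm thick, rounded rim 6 mm wide, crest 8 mm above the desk; about 7 mm free all round its thing. Origin: centre of the underside (desk level), z up.
- tealight_dish: The round dish, outside 64 mm, inside 52 mm diameter, for the tealight. Wood, fixed to the desk: flat pad 4 mm thick, rounded rim 6 mm wide, crest 8 mm above the desk; about 7 mm free all round its thing. Origin: centre of the underside (desk level), z up.
- usb_stick: Bystander: small black memory stick lying loose on the open desk (not the one in the leather tray), 17 x 50 x 8 mm, y along its length, origin at the centre of the underside. Stays where it is.
- sharpener: Bystander: small metal wedge pencil sharpener lying loose on the desk, 15 x 25 x 12 mm, origin at the centre of the underside. Stays where it is.

How it is judged (in metres and radians):
At the end, for the whole second after the job is handed in: Each of the four rests on the pad of its own dish: centres within 12 mm, underside 2 to 5.5 mm above the dish's underside, level within 0.04 rad, the three oblong ones within 0.26 rad of the dish's long axis either way round, at rest and not touched by the fingers (horizontal distance between stapler and stapler_dish below 0.012 m and z of stapler in the frame of stapler_dish between 0.002 and 0.0055 m and angle between each of stapler, mouse, eraser, tealight's own z axis and vertical below 0.04 rad and linear speed of each of stapler, mouse, eraser, tealight below 0.02 m/s and contact force between each of stapler, mouse, eraser, tealight and the fingers below 0.05 N and angle between the y axis of stapler and the y axis of stapler_dish, either way round below 0.26 rad and horizontal distance between mouse and mouse_dish below 0.012 m and z of mouse in the frame of mouse_dish between 0.002 and 0.0055 m and angle between the y axis of mouse and the y axis of mouse_dish, either way round below 0.26 rad and horizontal distance between eraser and eraser_dish below 0.012 m and z of eraser in the frame of eraser_dish between 0.002 and 0.0055 m and angle between the y axis of eraser and the y axis of eraser_dish, either way round below 0.26 rad and horizontal distance between tealight and tealight_dish below 0.012 m and z of tealight in the frame of tealight_dish between 0.002 and 0.0055 m).
It fails at once if the memory stick is shifted by more than 20 mm (distance of usb_stick from where it was at the start of the episode above 0.02 m).
It fails at once if the pencil sharpener is shifted by more than 20 mm (distance of sharpener from where it was at the start of the episode above 0.02 m).
It also fails if it takes over 102 s, if anything falls off the work surface, if the arm or the gripper's body presses on something with over 40 N, if the wrist force passes 120 N, or if a joint passes its speed limit or range.

### The arm

A 6-joint arm with a two-finger parallel gripper is mounted at the origin on a cart in front of the work surface, level with it; the furniture and walls round the work are solid. World frame = base frame: x ahead of the robot, y to its left, z up, the work surface at z = 0. Lengths are in mm, angles in degrees, forces in N, time in s.
With the tool pointing down it reaches from about 375 to 900 mm from the base axis. Payload 3.1 kg.
Tool frame: the origin (TCP) lies on the mounting face of the last link; the fingertips stand 173 mm ahead of it and the grasp point (between the pads) lies 155 mm ahead of it; z points along the fingers, y is the line along which they close (so a half turn about z gives the same grasp; the last joint's range is limited). The gripper opens to 85 mm and grips with 20 to 120 N. Pads are 22 mm wide; open, the fingers measure 114 mm over their backs; the gripper's body (76 mm by 85 mm) begins 54 mm behind the grasp point. The pads swing forward as they close: fully open they stand 13 mm farther back than shut.
Start: joints at [63.856, 30.224, 82.088, -0, 67.689, -10.227], TCP at [171.36, 601.027, 404.71] pointing down, gripper open.
Joint ranges: [-176.69, 176.69], [-43.24, 126.21], [12.49, 139.97], [-82, 262], [0, 151.66], [-163.58, 163.58]. Speed limits (degrees/s): [159.86, 159.86, 180, 180, 180, 180].

### API

Orientations are given as [roll, pitch, yaw] about the fixed x, y, z axes, in that order (R = Rz(yaw) Ry(pitch) Rx(roll)).
In Python, from station import r gives the robot as it stands.
- The arm moves only by the tool send_rows, never from a script. Its argument "targets" is a list of rows, each a list of 6 numbers: the shift along the tool's x, y, z in units of 25 mm (1.0 is 25 mm), then the turn, a rotation vector about the tool's x, y, z in degrees. A call has 1 to 8 rows; each row shifts and turns the commanded pose from where the row before left it, along the tool's axes as they then stand; what a row does not reach is not made up. A row lasts 1/8 s, in which the tool goes at most 62.5 mm and 10.7 degrees, less where a joint would pass 70% of its speed; a pose out of reach is approached as far as the arm can. A call is refused whole if a number of a shift passes 1 or a number of a turn 10.7, either way. A call with a gripper value outside its range is refused whole. "hand" is the finger opening in mm, from 0 to 85.4, set as the call begins (left out, the last holds). The fingers move at their own pace and stop on an object; the grip force is fixed at half the most. Time passes only in rows, so rows that do not move let the fingers close. It gives the time, the measured TCP pose, the force, the opening and the grip force at its end, in the units of the state.
- r.get_state(): the state, without advancing time (a new reading comes with each control period).
- r.grab_frame(name): name is "scene" or "side" or "wrist"; returns (picture, depth): 400x640x3 uint8, blue, green, red; 400x640 float32, mm along the optical axis (not along the pixel's ray), 0 where there is no reading.
- r.get_calibration(name): a dict with "fx", "fy", "cx", "cy" (pixels), "k1" (the pictures are not rectified: a ray, as slopes to the right and down, at radius r is drawn at 1 + k1 r^2 times it, then the intrinsics apply), "world_from_camera" (4x4, takes a point from camera to world coordinates). Camera axes: x right, y down, z forward; pixel columns grow to the right and rows downward; lengths in mm; the calibration is good to about 2 mm. A picture is of the moment at which its call begins: read the wrist's pose just before it. get_calibration takes no time and is no camera call; for the wrist camera it gives the pose at the moment of the call.
- r.sign_off(): hands the job in; it is judged then, once.
The state is a dict: "time": time; "joints": joint angles; "joint_velocities": joint speeds; "tau": joint torques, N m; "tool_pos": TCP position; "orientation": TCP orientation; "force": force on the tool from outside, world axes, zero at the start; "wrist_torque": the same for the moment, N m; "finger_gap": finger opening in mm; "grip_force": force on a finger pad.
Only numpy, scipy, OpenCV 4.12 (cv2) and the standard library are available. Lean on these libraries where they do the work, as an engineer would, in place of code of your own. Each camera call takes 0.05 s, during which the arm holds its last target. There are 200 camera calls.

## Working session

There is one attempt and no reset: what is moved stays moved. The work goes in short steps, Python scripts to look and compute and a tool call to move; the robot and the scene stay as the last step left them, time stands still between calls to the robot, and variables do not carry over. Pictures are saved under pics/ and viewed, at most 16 in all, crops included, and the job is handed in when it is done.

Besides the shell and the picture viewer there is one more tool, called after ">>>" as name([rows], argument=value, ...), one row to a line, values as JSON. send_rows: Moves the arm, as the interface text tells. Its arguments: {"type":"object","properties":{"targets":{"type":"array"},"hand":{"type":"number"}},"required":["targets"]}

```bash
mkdir -p pics; ls; python3 - <<'E'
from station import r
import cv2,numpy as np
print(r.get_state())
for n in("scene","side","wrist"):
    c=r.get_calibration(n);print(n,{k:(np.round(v,3).tolist()) for k,v in c.items()})
    im,d=r.grab_frame(n);cv2.imwrite(f"pics/{n}0.png",im);np.save(f"{n}0.npy",d)
E
```

```text
pics
{'time': 0.0, 'joints': array([ 6.38546363e+01,  3.02796222e+01,  8.21579060e+01,  1.41665163e-03,
        6.76897749e+01, -1.02290926e+01]), 'joint_velocities': array([-0.03104828, -0.15389069,  0.06696462, -0.01638729,  0.08126512,
        0.03682456]), 'tau': array([ 2.09950454e-04, -4.42362499e+01, -1.78026617e+01, -8.72011788e-05,
        8.41752189e-03,  2.72666306e-06]), 'tool_pos': array([171.22503102, 600.72144686, 403.71773074]), 'orientation': array([-1.79874953e+02, -2.38956153e-02,  1.64083164e+02]), 'force': array([ 0.5056709 ,  0.70999673, -0.24132497]), 'wrist_torque': array([-0.06047539, -0.01674694, -0.02690693]), 'grip_force': 0.0, 'finger_gap': 85.39339872282572}
scene {'fx': 435.36, 'fy': 435.36, 'cx': 312.085, 'cy': 203.798, 'k1': -0.092, 'world_from_camera': [[0.595, -0.55, 0.586, 76.351], [-0.804, -0.412, 0.43, -539.459], [0.005, -0.726, -0.687, 623.237], [0.0, 0.0, 0.0, 1.0]]}
side {'fx': 469.109, 'fy': 469.109, 'cx': 320.473, 'cy': 199.343, 'k1': -0.126, 'world_from_camera': [[-0.856, -0.198, 0.478, 136.131], [-0.517, 0.354, -0.78, 541.316], [-0.015, -0.914, -0.405, 427.079], [0.0, 0.0, 0.0, 1.0]]}
wrist {'fx': 301.712, 'fy': 301.712, 'cx': 322.953, 'cy': 191.988, 'k1': -0.011, 'world_from_camera': [[0.274, 0.922, 0.273, 102.59], [0.962, -0.263, -0.079, 620.988], [-0.001, 0.284, -0.959, 372.177], [0.0, 0.0, 0.0, 1.0]]}
```

View pics/scene0.png

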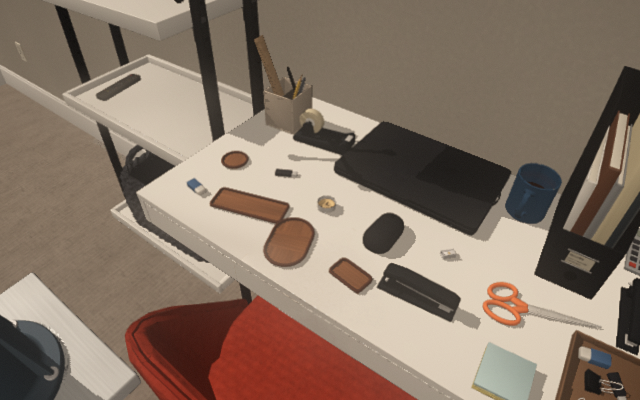

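View pics/side0.png

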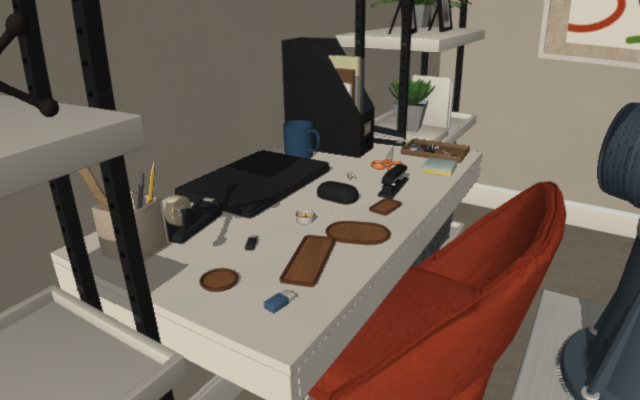

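The scene view shows the eraser (195,186), tealight dish (235,159), USB (286,173), stapler dish (250,205), tealight (326,203), mouse dish (290,242), mouse (384,233), eraser dish (351,275), stapler (419,291) and sharpener (449,254). The side view shows the same things: eraser (280,300), tealight (304,216), mouse (338,191), stapler (395,181).

```bash
cat > h.py <<'E'
import cv2,numpy as np
from station import r
def rays(c,uv):
    K=np.array([[c["fx"],0,c["cx"]],[0,c["fy"],c["cy"]],[0,0,1]]);D=np.array([c["k1"],0,0,0.])
    p=cv2.undistortPoints(np.asarray(uv,float).reshape(-1,1,2),K,D)[:,0]
    return np.c_[p,np.ones(len(p))]
def cloud(c,d):
    v,u=np.mgrid[:400,:640]; R=rays(c,np.c_[u.ravel(),v.ravel()])*d.reshape(-1,1)
    T=np.array(c["world_from_camera"]); return (R@T[:3,:3].T+T[:3,3]).reshape(400,640,3)
def plane(c,uv,z):
    T=np.array(c["world_from_camera"]);w=rays(c,uv)@T[:3,:3].T
    return T[:3,3]+w*((z-T[2,3])/w[:,2:])
def proj(c,P):
    T=np.linalg.inv(np.array(c["world_from_camera"]));q=np.asarray(P,float).reshape(-1,3)@T[:3,:3].T+T[:3,3]
    q=q[:,:2]/q[:,2:];q=q*(1+c["k1"]*(q**2).sum(1,keepdims=True))
    return q*[c["fx"],c["fy"]]+[c["cx"],c["cy"]]
def ortho(c,im,z,x0,x1,y0,y1,s):  # image up=+x, left=+y, s px/mm
    H,W=int((x1-x0)*s),int((y1-y0)*s)
    i,j=np.mgrid[:H,:W]; P=np.c_[(x1-i.ravel()/s),(y1-j.ravel()/s),np.full(H*W,z)]
    m=proj(c,P).reshape(H,W,2).astype(np.float32)
    return cv2.remap(im,m[...,0],m[...,1],cv2.INTER_CUBIC)
E
python3 - <<'E'
from h import *
for n,px in (("scene",[(195,186),(235,159),(286,173),(250,205),(326,203),(290,242),(384,233),(351,275),(419,291),(449,254),(400,215),(170,200)]),("side",[(280,300),(220,280),(251,243),(308,260),(304,216),(358,232),(338,191),(386,207),(395,181),(351,176)])):
    c=r.get_calibration(n);d=np.load(n+"0.npy");P=cloud(c,d)
    print(n);print([P[v,u].round(0).tolist() for u,v in px])
    im=cv2.imread(f"pics/{n}0.png")
    o=ortho(c,im,4,330,730,-270,520,1.0)
    for k in range(0,790,100): cv2.putText(o,str(520-k),(k,10),0,.35,(0,0,255));cv2.line(o,(k,0),(k,400),(0,0,255) if k==500 else (200,160,0),1)
    for k in range(30,400,100): cv2.putText(o,str(730-k),(0,k),0,.35,(0,0,255));cv2.line(o,(0,k),(790,k),(200,160,0),1)
    cv2.imwrite(f"pics/o_{n}.png",o)
E
```

```text
scene
[[490.0, 75.0, 14.0], [618.0, 81.0, 5.0], [643.0, -52.0, 11.0], [525.0, -51.0, 3.0], [618.0, -178.0, 10.0], [494.0, -182.0, 5.0], [594.0, -324.0, 35.0], [496.0, -318.0, 7.0], [516.0, -435.0, 35.0], [640.0, -439.0, 12.0], [685.0, -314.0, 3.0], [435.0, 95.0, 3.0]]
side
[[488.0, 87.0, 12.0], [611.0, 83.0, 4.0], [641.0, -36.0, 7.0], [521.0, -43.0, 3.0], [619.0, -181.0, 6.0], [494.0, -179.0, 2.0], [599.0, -288.0, 26.0], [494.0, -313.0, 1.0], [532.0, -453.0, 6.0], [638.0, -424.0, 9.0]]
```

View pics/o_scene.png

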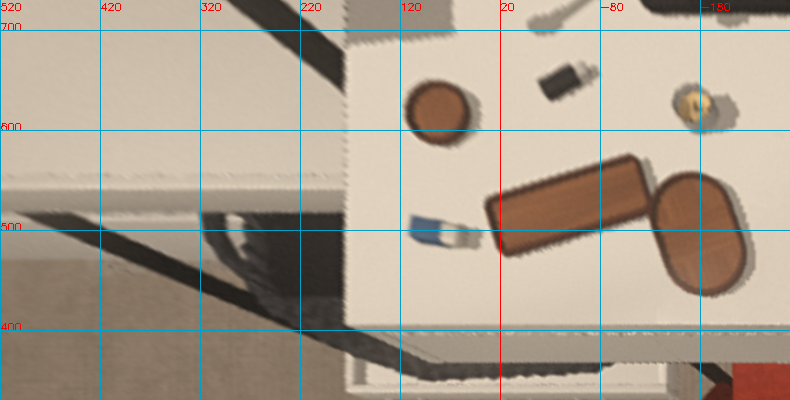

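View pics/o_side.png

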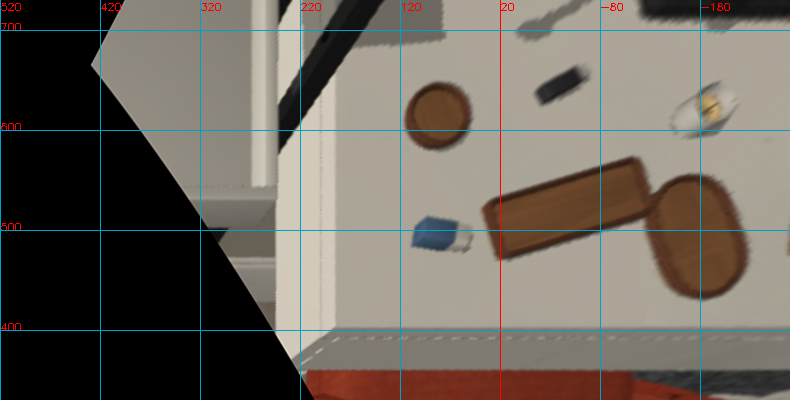

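Both ortho views agree on the dishes: tealight dish at about (615,82), stapler dish around (525,-50) and mouse dish around (495,-180). I'll fit all of them numerically and check the path for obstacles.

```bash
cat > m.py <<'E'
from h import *
def rect(p):
    (cx,cy),(w,h),a=cv2.minAreaRect(p.astype(np.float32))
    if w<h: w,h,a=h,w,a+90
    return f"c=({cx:.1f},{cy:.1f}) {w:.0f}x{h:.0f} longaxis {(a+90)%180-90:.1f}"
def dishes(c,im,tag):
    o=ortho(c,im,7,400,720,-420,200,2)
    hsv=cv2.cvtColor(o,cv2.COLOR_BGR2HSV)
    m=((hsv[...,0]<18)&(hsv[...,1]>90)).astype(np.uint8)
    # mouse/stapler dish may touch: open
    m=cv2.morphologyEx(m,cv2.MORPH_OPEN,np.ones((13,13)))
    n,L,S,C=cv2.connectedComponentsWithStats(m)
    for k in range(1,n):
        if S[k,4]>1500:
            q=np.argwhere(L==k);print(tag,"dish",rect(np.c_[720-q[:,0]/2,200-q[:,1]/2]))
def things(P,tag):
    for nm,x,y,lo,hi,rad in (("eraser",490,80,7,18,45),("tealight",618,-180,9,20,30),("mouse",594,-310,12,45,80),("stapler",516,-435,28,60,100),("usb",641,-42,5,13,40),("sharp",638,-430,7,18,30)):
        q=P[(np.hypot(P[...,0]-x,P[...,1]-y)<rad)&(P[...,2]>lo)&(P[...,2]<hi)]
        if len(q)>5:print(tag,nm,len(q),rect(q[:,:2]),"top",np.percentile(q[:,2],[50,95]).round(1))
E
python3 - <<'E'
from m import *
A=[]
for n in("scene","side"):
    c=r.get_calibration(n);P=cloud(c,np.load(n+"0.npy"));A.append(P.reshape(-1,3))
    dishes(c,cv2.imread(f"pics/{n}0.png"),n);things(P,n)
A=np.vstack(A);rad=np.hypot(A[:,0],A[:,1]);th=np.degrees(np.arctan2(A[:,1],A[:,0]))
for t in range(-45,75,10):
    print(t,[int(A[(abs(th-t)<5)&(abs(rad-q)<25)][:,2].max(initial=-999)) for q in range(300,900,50)])
E
```

```text
scene dish c=(614.8,79.8) 60x60 longaxis -90.0
scene dish c=(512.1,-101.4) 261x121 longaxis 78.5
scene dish c=(496.6,-315.2) 72x46 longaxis 82.2
scene eraser 171 c=(494.0,77.3) 50x22 longaxis 79.9 top [13.6 15.6]
scene tealight 185 c=(616.1,-179.9) 41x35 longaxis 34.0 top [11.4 17.3]
scene mouse 1102 c=(612.4,-314.4) 96x56 longaxis 0.8 top [30.4 35.7]
scene stapler 1309 c=(525.8,-433.6) 131x32 longaxis -82.3 top [45.4 50.6]
scene usb 131 c=(648.5,-47.8) 50x21 longaxis -68.1 top [ 9.4 11.5]
scene sharp 99 c=(644.3,-435.8) 26x15 longaxis -44.3 top [11.8 13.9]
side dish c=(611.0,86.0) 63x62 longaxis 0.0
side dish c=(508.9,-92.8) 266x123 longaxis 78.9
side dish c=(493.2,-307.7) 82x47 longaxis 82.6
side eraser 319 c=(494.2,80.8) 48x24 longaxis 80.5 top [11.2 12.7]
side tealight 93 c=(615.5,-177.4) 44x35 longaxis -58.0 top [11.7 14.6]
side mouse 550 c=(612.2,-304.0) 94x48 longaxis 1.9 top [25.1 32.1]
side stapler 303 c=(521.1,-428.3) 131x34 longaxis -88.2 top [42.3 48. ]
side usb 107 c=(647.3,-42.6) 50x17 longaxis -62.6 top [6.8 8.1]
side sharp 26 c=(645.3,-431.8) 27x14 longaxis -31.4 top [ 8.8 10.4]
-45 [62, -288, -254, -253, -248, 5, 5, 47, 49, 44, 21, 13]
-35 [-49, -257, -253, 3, 5, 11, 11, 52, 51, 14, 16, 28]
-25 [-21, -224, -252, 11, 12, 12, 11, 36, 37, 31, 29, 28]
-15 [-22, -85, 3, 10, 11, 12, 17, 18, 13, 28, 30, 28]
-5 [-99, -113, 3, 4, 11, 12, 8, 12, 4, 59, 82, 34]
5 [-999, -999, 5, 12, 17, 11, 11, 12, 5, 52, 164, 162]
15 [-999, -999, 3, 4, 17, 3, 311, 312, 437, 312, 310, 447]
25 [-999, -999, -999, 3, 2, 0, 312, 312, 429, 391, 310, -53]
35 [-753, -999, -999, -999, -999, -999, -999, 312, 312, 312, -56, -57]
45 [-752, -752, -759, -999, -999, -999, -755, -749, -751, 309, 303, 291]
55 [-751, -754, -753, -748, -752, -748, -751, -747, -750, -750, -750, -751]
65 [-999, -999, -999, -999, -756, -749, -751, -749, -751, -748, -747, -747]
```

>>> send_rows([
  [-0.87, -0.96, 0, 0, 0, 0],
  [-0.87, -0.96, 0, 0, 0, 0],
  [-0.87, -0.96, 0, 0, 0, 0],
  [-0.87, -0.96, 0, 0, 0, 0],
  [-0.87, -0.96, 0, 0, 0, 0],
  [-0.87, -0.96, 0, 0, 0, 0],
])

```text
time: 0.9
tool_pos: [257.7, 425.7, 404.5]
orientation: [-180.0, -0.0, 164.1]
force: [0.3, -0.2, -0.7]
finger_gap: 85.3
grip_force: 0.0
```

>>> send_rows([
  [-0.87, -0.96, 0, 0, 0, 0],
  [-0.87, -0.96, 0, 0, 0, 0],
  [-0.87, -0.96, 0, 0, 0, 0],
  [-0.87, -0.96, 0, 0, 0, 0],
  [-0.87, -0.96, 0, 0, 0, 0],
  [-0.87, -0.96, 0, 0, 0, 0],
])

```text
time: 1.65
tool_pos: [343.7, 251.5, 404.7]
orientation: [-180.0, -0.0, 164.1]
force: [-0.6, -0.1, 0.2]
finger_gap: 85.2
grip_force: 0.0
```

>>> send_rows([
  [-0.87, -0.96, 0, 0, 0, 0],
  [-0.87, -0.96, 0, 0, 0, 0],
  [-0.87, -0.96, 0, 0, 0, 0],
  [-0.87, -0.96, 0, 0, 0, 0],
  [-0.87, -0.96, 0, 0, 0, 0],
  [-0.87, -0.96, 0, 0, 0, 0],
])

```text
time: 2.4
tool_pos: [429.7, 77.2, 404.6]
orientation: [180.0, -0.0, 164.1]
force: [0.5, 0.1, 0.5]
finger_gap: 85.6
grip_force: 0.0
```

>>> send_rows([
  [-0.58, -0.81, 0, 0, 0, 0],
  [-0.58, -0.81, 0, 0, 0, 0],
  [-0.58, -0.81, 0, 0, 0, 0],
  [-0.58, -0.81, 0, 0, 0, 0],
  [-0.58, -0.81, 0, 0, 0, 0],
  [-0.58, -0.81, 0, 0, 0, 0],
  [0, 0, 0, 0, 0, 0],
  [0, 0, 0, 0, 0, 0],
])

```text
time: 3.4
tool_pos: [479.2, -61.9, 404.4]
orientation: [180.0, -0.1, 164.1]
force: [-0.9, 0.1, -0.4]
finger_gap: 85.6
grip_force: 0.0
```

```bash
cat > snap.py <<'E'
from h import *
import pickle,sys
def snap(t):
    c=r.get_calibration("wrist");im,d=r.grab_frame("wrist");cv2.imwrite(f"pics/{t}.png",im)
    pickle.dump((c,im,d),open(t+".pkl","wb"));return c,im,d
if __name__=="__main__":snap(sys.argv[1])
E
python3 snap.py w1
```

>>> send_rows([
  [-0.35, -1, 0, 0, 0, 0],
  [-0.35, -1, 0, 0, 0, 0],
  [-0.35, -1, 0, 0, 0, 0],
  [-0.35, -1, 0, 0, 0, 0],
  [-0.35, -1, 0, 0, 0, 0],
  [-0.35, -1, 0, 0, 0, 0],
  [0, 0, 0, 0, 0, 0],
  [0, 0, 0, 0, 0, 0],
])

```text
time: 4.45
tool_pos: [488.8, -219.8, 404.5]
orientation: [179.9, -0.1, 164.1]
force: [0.5, 0.8, -0.4]
finger_gap: 85.4
grip_force: 0.0
```

```bash
python3 snap.py w2; python3 - <<'E'
from m import *
import pickle
for t in("w1","w2"):
    c,im,d=pickle.load(open(t+".pkl","rb"));P=cloud(c,d);things(P,t)
    dishes(c,im,t)
    desk=P[abs(P[...,0]-570)<120];print("desk z",np.percentile(desk[:,2],[30,50]))
    o=ortho(c,im,7,430,720,-530,150,1.15)
    for k in range(0,680,100):cv2.line(o,(int((50+k)*1.15),0),(int((50+k)*1.15),400),(0,200,255),1)
    for k in(20,120,220):cv2.line(o,(0,int(k*1.15)),(800,int(k*1.15)),(0,200,255),1)
    cv2.imwrite(f"pics/o_{t}.png",o)
cv2.imwrite("pics/o_w.png",np.vstack([cv2.imread("pics/o_w1.png")[:299],cv2.imread("pics/o_w2.png")[:299]]))
E
```

```text
w1 eraser 713 c=(495.2,78.7) 48x21 longaxis 80.6 top [11.5 12.7]
w1 tealight 163 c=(615.6,-176.7) 38x38 longaxis -6.5 top [12.  15.2]
w1 mouse 333 c=(573.5,-313.7) 45x15 longaxis -78.4 top [22.2 28. ]
w1 stapler 1833 c=(523.1,-429.9) 129x36 longaxis -88.3 top [44.3 48.6]
w1 usb 368 c=(648.0,-44.7) 49x18 longaxis -62.6 top [7.3 8.7]
w1 dish c=(614.5,81.8) 62x62 longaxis 0.0
w1 dish c=(512.1,-98.4) 264x121 longaxis 78.3
w1 dish c=(496.4,-311.8) 74x46 longaxis 82.2
w1 dish c=(404.0,-210.8) 356x7 longaxis -90.0
desk z [-1.15929116  0.80440694]
w2 eraser 812 c=(494.4,79.1) 50x21 longaxis 80.5 top [11.4 12.7]
w2 tealight 173 c=(615.2,-178.1) 38x38 longaxis 12.9 top [12.1 15.1]
w2 mouse 2406 c=(614.2,-312.3) 97x55 longaxis -2.0 top [28.9 33. ]
w2 stapler 2095 c=(529.0,-430.5) 132x36 longaxis -81.9 top [44.5 48.6]
w2 usb 418 c=(648.4,-44.2) 50x18 longaxis -62.7 top [7.5 8.9]
w2 dish c=(614.8,80.5) 63x62 longaxis -90.0
w2 dish c=(512.4,-99.0) 264x121 longaxis 78.3
w2 dish c=(496.4,-313.0) 73x46 longaxis 82.0
w2 dish c=(404.0,-257.8) 323x7 longaxis -90.0
desk z [-0.63054256  3.21494013]
```

View pics/o_w.png

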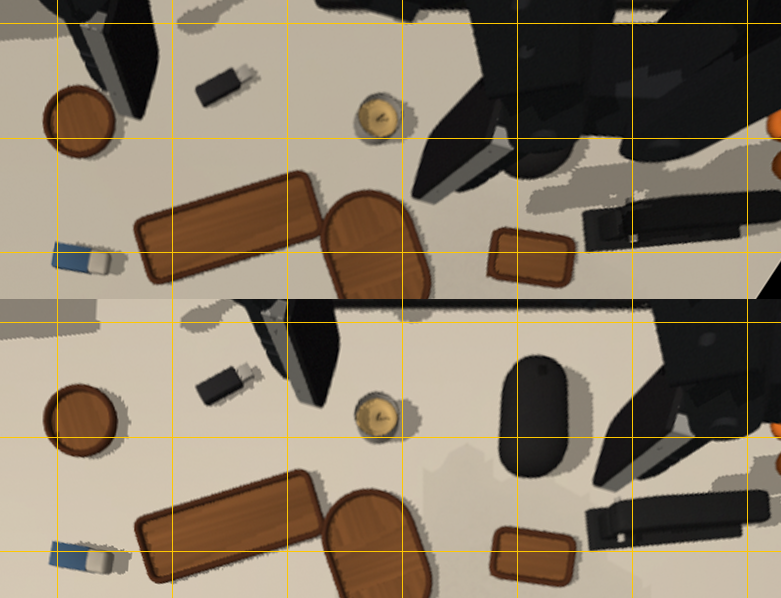

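The upper half (w1) and lower half (w2) of the ortho show every target. The eraser is at (80,258), stapler dish (228,228), mouse dish (377,255), tealight (378,118), eraser dish (532,256), mouse (533,415 in the lower half) and stapler (680,518 in the lower half). Positions agree to about 1 mm between the two views. I'm going to the eraser.

>>> send_rows([
  [0, 0, 0.72, 0, 0, 10.45],
  [0, 0, 0.72, 0, 0, 10.45],
  [0, 0, 0.72, 0, 0, 10.45],
  [0, 0, 0.72, 0, 0, 10.45],
  [0, 0, 0.72, 0, 0, 10.45],
  [0, 0, 0.72, 0, 0, 10.45],
  [0, 0, 0.72, 0, 0, 10.45],
  [0, 0, 0.72, 0, 0, 10.45],
], hand=45)

```text
time: 5.5
tool_pos: [489.1, -219.7, 260.4]
orientation: [-180.0, -0.0, 80.2]
force: [0.4, 0.1, 0.1]
finger_gap: 44.8
grip_force: 0.0
```

>>> send_rows([
  [0.98, -0.14, 0, 0, 0, 0],
  [0.98, -0.14, 0, 0, 0, 0],
  [0.98, -0.14, 0, 0, 0, 0],
  [0.98, -0.14, 0, 0, 0, 0],
  [0.98, -0.14, 0, 0, 0, 0],
  [0.98, -0.14, 0, 0, 0, 0],
])

```text
time: 6.25
tool_pos: [492.3, -70.6, 261.0]
orientation: [-180.0, -0.0, 80.6]
force: [-0.0, 0.6, -1.0]
finger_gap: 44.8
grip_force: 0.0
```

>>> send_rows([
  [0.98, -0.14, 0, 0, 0, 0],
  [0.98, -0.14, 0, 0, 0, 0],
  [0.98, -0.14, 0, 0, 0, 0],
  [0.98, -0.14, 0, 0, 0, 0],
  [0.98, -0.14, 0, 0, 0, 0],
  [0.98, -0.14, 0, 0, 0, 0],
  [0, 0, 0, 0, 0, 0],
  [0, 0, 0, 0, 0, 0],
])

```text
time: 7.25
tool_pos: [496.0, 76.1, 260.9]
orientation: [180.0, 0.0, 80.6]
force: [-0.3, 0.2, 0.5]
finger_gap: 45.0
grip_force: 0.0
```

```bash
cat > go.py <<'E'
from h import *
import sys
# usage: go.py x y z yaw : shift (units of 25 mm) and turn to get there from the present pose
def units(p,yaw,q):
    a=np.radians(yaw);d=np.array(q)-p
    return np.array([d[0]*np.cos(a)+d[1]*np.sin(a), d[0]*np.sin(a)-d[1]*np.cos(a), -d[2]])/25
if __name__=="__main__":
    s=r.get_state();p=s["tool_pos"];yaw=s["orientation"][2]
    q=[float(v) for v in sys.argv[1:4]];y=float(sys.argv[4])
    print("at",p.round(1),"rpy",s["orientation"].round(2),"gap",round(s["finger_gap"],1))
    print("turn z",round(yaw-y,2),"| units at present yaw",units(p,yaw,q).round(3),"| at new yaw",units(p,y,q).round(3))
E
python3 go.py 494.8 79 177 80.5
python3 - <<'E'
from m import *
import pickle
for t in("w1","w2"):
    c,im,d=pickle.load(open(t+".pkl","rb"))
    o=ortho(c,im,7,420,720,-300,60,2);h=cv2.cvtColor(o,cv2.COLOR_BGR2HSV)
    m=((h[...,0]<18)&(h[...,1]>90)).astype(np.uint8)
    k=cv2.getStructuringElement(cv2.MORPH_ELLIPSE,(61,61));m=cv2.morphologyEx(m,cv2.MORPH_CLOSE,np.ones((5,5)));e=cv2.erode(m,k)
    n,L,S,C=cv2.connectedComponentsWithStats(e)
    for i in range(1,n):
        g=cv2.dilate((L==i).astype(np.uint8),k)
        q=np.argwhere(g);p=np.c_[720-q[:,0]/2,60-q[:,1]/2];w,v=np.linalg.eigh(np.cov(p.T))
        print(t,rect(p),"mean",p.mean(0).round(1),"pca",np.degrees(np.arctan2(v[1,1],v[0,1])).round(1))
A=np.vstack([cloud(r.get_calibration(n),np.load(n+"0.npy")).reshape(-1,3) for n in("scene","side")])
q=A[(A[:,2]>60)&(A[:,0]>400)&(A[:,0]<850)&(A[:,1]<450)&(A[:,1]>-100)]
dd=np.hypot(q[:,0]-615,q[:,1]-81)
for lo,hi in((60,200),(200,330),(330,700)):
    s=(q[:,2]>lo)&(q[:,2]<hi);j=np.argsort(dd[s])[:40:13];print(lo,hi,dd[s][j].round(),q[s][j].round().tolist())
E
```

```text
at [496.   76.1 260.9] rpy [1.800e+02 1.000e-02 8.055e+01] gap 45.0
turn z 0.05 | units at present yaw [ 0.108 -0.065  3.355] | at new yaw [ 0.108 -0.065  3.355]
w1 c=(522.5,-48.4) 160x61 longaxis -73.3 mean [522.5 -48.3] pca 106.8
w1 c=(494.2,-176.2) 123x83 longaxis 19.1 mean [ 494.3 -176.1] pca -160.5
w1 c=(498.8,-287.0) 46x25 longaxis 0.0 mean [ 498.5 -288.3] pca 178.6
w2 c=(522.6,-49.1) 160x61 longaxis -73.1 mean [522.5 -49.1] pca 106.8
w2 c=(494.3,-177.3) 124x82 longaxis 19.0 mean [ 494.4 -177.1] pca -160.5
w2 c=(498.8,-288.0) 46x23 longaxis 0.0 mean [ 498.5 -289.2] pca 178.5
60 200 [109. 111. 111. 111.] [[659.0, 180.0, 151.0], [663.0, 181.0, 134.0], [660.0, 183.0, 173.0], [660.0, 183.0, 65.0]]
200 330 [109. 110. 110. 111.] [[659.0, 180.0, 239.0], [658.0, 182.0, 211.0], [663.0, 181.0, 228.0], [664.0, 180.0, 251.0]]
330 700 [110. 112. 112. 113.] [[660.0, 181.0, 332.0], [659.0, 184.0, 394.0], [659.0, 184.0, 359.0], [665.0, 182.0, 330.0]]
```

>>> send_rows([
  [0.1, -0.06, 0.6, 0, 0, 0],
  [0, 0, 0.7, 0, 0, 0],
  [0, 0, 0.7, 0, 0, 0],
  [0, 0, 0.7, 0, 0, 0],
  [0, 0, 0.4, 0, 0, 0],
  [0, 0, 0.25, 0, 0, 0],
  [0, 0, 0, 0, 0, 0],
])

```text
time: 8.12
tool_pos: [495.1, 78.3, 176.6]
orientation: [-180.0, 0.0, 80.5]
force: [-0.7, -0.3, 0.8]
finger_gap: 45.0
grip_force: 0.0
```

>>> send_rows([
  [0, 0, 0, 0, 0, 0],
  [0, 0, 0, 0, 0, 0],
  [0, 0, 0, 0, 0, 0],
  [0, 0, 0, 0, 0, 0],
  [0, 0, 0, 0, 0, 0],
], hand=0)

```text
time: 8.75
tool_pos: [495.4, 78.5, 177.7]
orientation: [179.9, -0.0, 80.5]
force: [-1.0, -0.2, 5.9]
finger_gap: 18.8
grip_force: 59.4
```

>>> send_rows([
  [0, 0, -0.4, 0, 0, -0.4],
  [0, 0, -0.7, 0, 0, -0.4],
  [0, 0, -0.8, 0, 0, -0.4],
  [0, 0, -0.8, 0, 0, -0.3],
  [0, 0, -0.6, 0, 0, 0],
])

```text
time: 9.38
tool_pos: [495.2, 78.5, 260.6]
orientation: [180.0, -0.0, 82.0]
force: [0.6, 0.4, -0.3]
finger_gap: 19.2
grip_force: 58.7
```

>>> send_rows([
  [-0.97, 0.14, 0, 0, 0, 0],
  [-0.97, 0.14, 0, 0, 0, 0],
  [-0.97, 0.14, 0, 0, 0, 0],
  [-0.97, 0.14, 0, 0, 0, 0],
  [-0.97, 0.14, 0, 0, 0, 0],
  [-0.97, 0.14, 0, 0, 0, 0],
  [-0.97, 0.14, 0, 0, 0, 0],
  [-0.97, 0.14, 0, 0, 0, 0],
])

```text
time: 10.38
tool_pos: [495.7, -118.3, 259.7]
orientation: [-180.0, -0.0, 82.0]
force: [0.1, 0.5, -0.4]
finger_gap: 19.4
grip_force: 58.7
```

>>> send_rows([
  [-0.97, 0.14, 0, 0, 0, 0],
  [-0.97, 0.14, 0, 0, 0, 0],
  [-0.97, 0.14, 0, 0, 0, 0],
  [-0.97, 0.14, 0, 0, 0, 0],
  [-0.97, 0.14, 0, 0, 0, 0],
  [-0.97, 0.14, 0, 0, 0, 0],
  [-0.97, 0.14, 0, 0, 0, 0],
  [-0.5, 0.07, 0, 0, 0, 0],
])

```text
time: 11.38
tool_pos: [496.5, -303.5, 259.5]
orientation: [180.0, 0.0, 81.9]
force: [0.8, 0.1, -0.9]
finger_gap: 18.9
grip_force: 58.7
```

```bash
python3 go.py 496.4 -312.4 181.5 82; python3 - <<'E'
from snap import *
snap("e1")
E
```

```text
at [ 496.5 -303.5  259.5] rpy [1.7996e+02 3.0000e-02 8.1910e+01] gap 18.9
turn z -0.09 | units at present yaw [-0.352  0.046  3.119] | at new yaw [-0.352  0.046  3.119]
```

>>> send_rows([
  [-0.35, 0.05, 0.3, 0, 0, 0],
  [0, 0, 0.6, 0, 0, 0],
  [0, 0, 0.7, 0, 0, 0],
  [0, 0, 0.7, 0, 0, 0],
  [0, 0, 0.5, 0, 0, 0],
  [0, 0, 0.2, 0, 0, 0],
  [0, 0, 0.1, 0, 0, 0],
  [0, 0, 0, 0, 0, 0],
])

```text
time: 12.42
tool_pos: [496.6, -310.6, 182.3]
orientation: [180.0, 0.0, 82.0]
force: [0.6, 0.1, -0.4]
finger_gap: 18.9
grip_force: 58.7
```

>>> send_rows([
  [0, 0, 0, 0, 0, 0],
  [0, 0, 0, 0, 0, 0],
  [0, 0, 0, 0, 0, 0],
], hand=45)

```text
time: 12.8
tool_pos: [496.5, -310.5, 182.2]
orientation: [180.0, 0.0, 82.0]
force: [-0.0, 0.2, -0.4]
finger_gap: 45.3
grip_force: 0.0
```

>>> send_rows([
  [0, 0, -0.3, 0, 0, 0],
  [0, 0, -0.8, 0, 0, 0],
  [0, 0, -0.9, 0, 0, 0],
  [0, 0, -1, 0, 0, 0],
  [0, 0, -0.2, 0, 0, 0],
  [0, 0, 0, 0, 0, 0],
])

```text
time: 13.55
tool_pos: [496.4, -310.4, 262.2]
orientation: [180.0, 0.0, 82.0]
force: [-0.5, -0.9, -0.2]
finger_gap: 44.7
grip_force: 0.0
```

```bash
cat > look.py <<'E'
from snap import *
from m import rect
import sys
# look.py tag x y half z : snap the wrist, save an ortho crop at height z, print the thing's rectangle above zlo
t=sys.argv[1];x,y,h,z,lo,hi=map(float,sys.argv[2:8])
c,im,d=snap(t);P=cloud(c,d)
q=P[(np.hypot(P[...,0]-x,P[...,1]-y)<h)&(P[...,2]>lo)&(P[...,2]<hi)]
if len(q)>5:print(len(q),rect(q[:,:2]),"z",np.percentile(q[:,2],[5,50,95]).round(1))
s=300/h;cv2.imwrite(f"pics/{t}_o.png",ortho(c,im,z,x-h,x+h,y-h,y+h,s))
E
python3 look.py e2 496.4 -312.4 50 10 11 22; python3 go.py 615.4 -177.5 260 190
```

```text
1645 c=(497.5,-309.2) 47x21 longaxis 81.5 z [13.6 15.  16.1]
at [ 496.2 -310.3  261.5] rpy [-1.7996e+02 -3.0000e-02  8.1980e+01] gap 44.9
turn z -108.02 | units at present yaw [5.925 3.98  0.061] | at new yaw [-5.618  4.403  0.061]
```

View pics/e2.png

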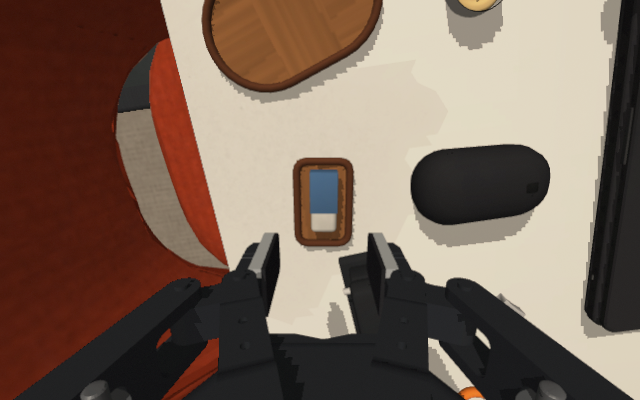

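The picture shows the eraser centred and aligned in its dish (323,200). The tealight is next.

>>> send_rows([
  [0.99, 0.67, 0, 0, 0, 0],
  [0.99, 0.67, 0, 0, 0, 0],
  [0.99, 0.67, 0, 0, 0, 0],
  [0.99, 0.67, 0, 0, 0, 0],
  [0.99, 0.67, 0, 0, 0, 0],
  [0.99, 0.67, 0, 0, 0, 0],
  [0, 0, 0, 0, 0, -9.8],
  [0, 0, 0, 0, 0, -9.8],
], hand=62)

```text
time: 14.6
tool_pos: [616.6, -176.6, 260.2]
orientation: [-179.9, -0.1, 102.0]
force: [1.1, -0.3, -1.1]
finger_gap: 61.9
grip_force: 0.0
```

>>> send_rows([
  [0, 0, 0, 0, 0, -9.8],
  [0, 0, 0, 0, 0, -9.8],
  [0, 0, 0, 0, 0, -9.8],
  [0, 0, 0.2, 0, 0, -9.8],
  [0, 0, 0.3, 0, 0, -9.8],
  [0, 0, 0.3, 0, 0, -9.8],
  [0, 0, 0.2, 0, 0, -9.8],
  [0, 0, 0, 0, 0, -9.8],
])

```text
time: 15.6
tool_pos: [616.0, -177.2, 234.7]
orientation: [179.9, -0.2, -179.7]
force: [-0.4, -0.9, 0.2]
finger_gap: 62.0
grip_force: 0.0
```

```bash
python3 look.py t1 615.4 -177.5 30 15 9 20; python3 go.py 615.4 -177.5 176.5 180
```

```text
506 c=(615.5,-177.9) 38x38 longaxis 38.9 z [ 9.2 12.4 15.1]
at [ 616.1 -177.2  235. ] rpy [ 179.91   -0.18 -179.49] gap 62.2
turn z -359.49 | units at present yaw [ 0.029 -0.012  2.34 ] | at new yaw [ 0.029 -0.012  2.34 ]
```

>>> send_rows([
  [0.02, -0.02, 0.6, 0, 0, 0],
  [0, 0, 0.7, 0, 0, 0],
  [0, 0, 0.6, 0, 0, 0],
  [0, 0, 0.3, 0, 0, 0],
  [0, 0, 0.14, 0, 0, 0],
  [0, 0, 0, 0, 0, 0],
])

```text
time: 16.4
tool_pos: [616.3, -178.0, 178.4]
orientation: [-180.0, 0.0, 180.0]
force: [0.8, -0.0, 0.2]
finger_gap: 62.1
grip_force: 0.0
```

>>> send_rows([
  [0, 0, 0, 0, 0, 0],
  [0, 0, 0, 0, 0, 0],
  [0, 0, 0, 0, 0, 0],
  [0, 0, 0, 0, 0, 0],
], hand=0)

```text
time: 16.9
tool_pos: [616.6, -178.1, 179.6]
orientation: [-180.0, 0.1, 180.0]
force: [-0.9, 1.0, 6.3]
finger_gap: 35.2
grip_force: 59.6
```

>>> send_rows([
  [0, 0, -0.3, 0, 0, 0],
  [0, 0, -0.6, 0, 0, 0],
  [0, 0, -0.7, 0, 0, 0],
  [0, 0, -0.7, 0, 0, 0],
  [0, 0, -0.4, 0, 0, 0],
  [0, 0, 0, 0, 0, 0],
])

```text
time: 17.65
tool_pos: [616.5, -178.1, 247.3]
orientation: [-179.9, 0.1, 180.0]
force: [-0.9, 0.2, 0.4]
finger_gap: 34.7
grip_force: 59.8
```

```bash
python3 go.py 614.7 81.4 240 180
```

```text
at [ 616.5 -178.1  247.3] rpy [-1.7994e+02  1.2000e-01  1.7999e+02] gap 34.7
turn z -0.01 | units at present yaw [ 0.074 10.378  0.293] | at new yaw [ 0.072 10.378  0.293]
```

>>> send_rows([
  [0, 0.95, 0, 0, 0, 0],
  [0, 0.95, 0, 0, 0, 0],
  [0, 0.95, 0, 0, 0, 0],
  [0, 0.95, 0, 0, 0, 0],
  [0, 0.95, 0, 0, 0, 0],
  [0.03, 0.95, 0, 0, 0, 0],
])

```text
time: 18.4
tool_pos: [615.5, -33.6, 246.0]
orientation: [-180.0, 0.0, -180.0]
force: [-0.1, 0.8, -0.4]
finger_gap: 34.4
grip_force: 59.8
```

>>> send_rows([
  [0, 0.95, 0, 0, 0, 0],
  [0, 0.95, 0, 0, 0, 0],
  [0, 0.95, 0, 0, 0, 0],
  [0, 0.95, 0, 0, 0, 0],
  [0, 0.88, 0, 0, 0, 0],
  [0, 0, 0, 0, 0, 0],
])

```text
time: 19.15
tool_pos: [615.2, 83.6, 246.0]
orientation: [180.0, -0.0, -179.9]
force: [-2.0, -0.8, 0.9]
finger_gap: 34.6
grip_force: 59.8
```

```bash
python3 snap.py t2; python3 go.py 615.6 81.2 184 180
```

```text
at [615.4  82.5 246. ] rpy [-179.98    0.   -179.91] gap 34.5
turn z -359.91 | units at present yaw [-0.008 -0.053  2.479] | at new yaw [-0.008 -0.053  2.479]
```

View pics/t2.png

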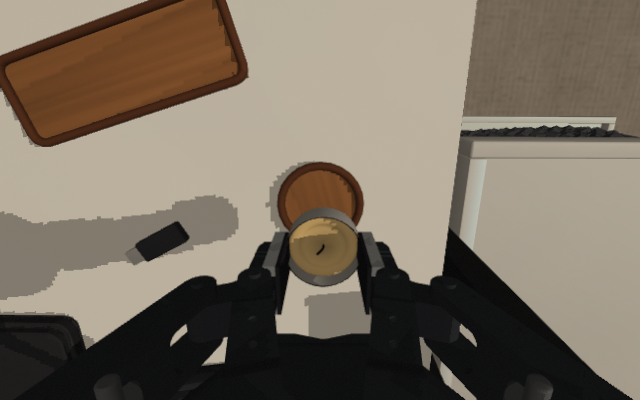

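The picture shows the tealight held level at (322,247), directly above the round dish (320,203). Lowering it.

>>> send_rows([
  [0, -0.05, 0.5, 0, 0, 0],
  [0, 0, 0.7, 0, 0, 0],
  [0, 0, 0.7, 0, 0, 0],
  [0, 0, 0.4, 0, 0, 0],
  [0, 0, 0.14, 0, 0, 0],
  [0, 0, 0.04, 0, 0, 0],
  [0, 0, 0, 0, 0, 0],
])

```text
time: 20.08
tool_pos: [615.8, 80.3, 184.4]
orientation: [-180.0, 0.1, 180.0]
force: [0.1, -0.3, 0.2]
finger_gap: 34.5
grip_force: 59.8
```

>>> send_rows([
  [0, 0, 0, 0, 0, 0],
  [0, 0, 0, 0, 0, 0],
  [0, 0, 0, 0, 0, 0],
], hand=60)

```text
time: 20.45
tool_pos: [615.6, 80.3, 184.2]
orientation: [-180.0, 0.0, 180.0]
force: [-0.2, 0.0, 1.1]
finger_gap: 60.1
grip_force: 0.0
```

>>> send_rows([
  [0, 0, -0.3, 0, 0, 0],
  [0, 0, -0.8, 0, 0, 0],
  [0, 0, -0.9, 0, 0, 0],
  [0, 0, -0.9, 0, 0, 0],
  [0, 0, -0.2, 0, 0, 0],
  [0, 0, 0, 0, 0, 0],
])

```text
time: 21.2
tool_pos: [615.5, 80.3, 262.3]
orientation: [-180.0, 0.1, 180.0]
force: [-1.2, 0.3, -0.2]
finger_gap: 59.5
grip_force: 0.0
```

```bash
python3 look.py t3 614.7 81.4 35 12 12 26; python3 go.py 614 -312.3 262 179
```

```text
725 c=(614.8,80.8) 38x38 longaxis -38.1 z [12.1 13.1 18.9]
at [615.3  80.3 261.5] rpy [ 1.8000e+02 -2.0000e-02  1.7998e+02] gap 60.1
turn z 0.98 | units at present yaw [  0.046 -15.704  -0.021] | at new yaw [ -0.223 -15.702  -0.021]
```

>>> send_rows([
  [0, -0.98, 0, 0, 0, 0],
  [0, -0.98, 0, 0, 0, 0],
  [0, -0.98, 0, 0, 0, 0],
  [0, -0.98, 0, 0, 0, 0],
  [0, -0.98, 0, 0, 0, 0],
  [0, -0.98, 0, 0, 0, 0],
  [0, -0.98, 0, 0, 0, 0],
  [0, -0.98, 0, 0, 0, 0],
], hand=85)

```text
time: 22.25
tool_pos: [615.0, -116.4, 260.2]
orientation: [179.9, -0.1, 180.0]
force: [0.2, -0.0, -0.0]
finger_gap: 85.3
grip_force: 0.0
```

>>> send_rows([
  [0, -0.98, 0, 0, 0, 0],
  [0, -0.98, 0, 0, 0, 0],
  [0, -0.98, 0, 0, 0, 0],
  [0, -0.98, 0, 0, 0, 0],
  [0, -0.98, 0, 0, 0, 0],
  [0, -0.98, 0, 0, 0, 0],
  [0, -0.98, 0, 0, 0, 0],
  [0, -0.9, 0, 0, 0, 0],
])

```text
time: 23.25
tool_pos: [615.4, -311.4, 261.5]
orientation: [-180.0, 0.0, 180.0]
force: [0.3, -0.3, -0.4]
finger_gap: 84.8
grip_force: 0.0
```

```bash
python3 look.py mo1 613 -312 75 15 8 45; python3 go.py 613.5 -312 184 179;python3 - <<'E'
from m import *
import pickle
c,im,d=pickle.load(open("mo1.pkl","rb"));P=cloud(c,d)
for lo,hi in((8,14),(14,20),(20,26),(26,40)):
    q=P[(np.hypot(P[...,0]-613,P[...,1]+312)<75)&(P[...,2]>lo)&(P[...,2]<hi)]
    print(lo,rect(q[:,:2]))
E
```

```text
8304 c=(614.9,-312.6) 97x57 longaxis -0.2 z [18.5 29.6 33. ]
at [ 615.4 -314.4  261.7] rpy [-1.7981e+02  1.1000e-01  1.7987e+02] gap 85.4
turn z 0.87 | units at present yaw [0.076 0.097 3.107] | at new yaw [0.078 0.096 3.107]
8 c=(599.6,-313.0) 67x57 longaxis -3.5
14 c=(615.1,-313.2) 97x55 longaxis -0.5
20 c=(614.7,-312.5) 93x53 longaxis 1.6
26 c=(614.3,-313.3) 85x46 longaxis -1.6
```

View pics/mo1.png

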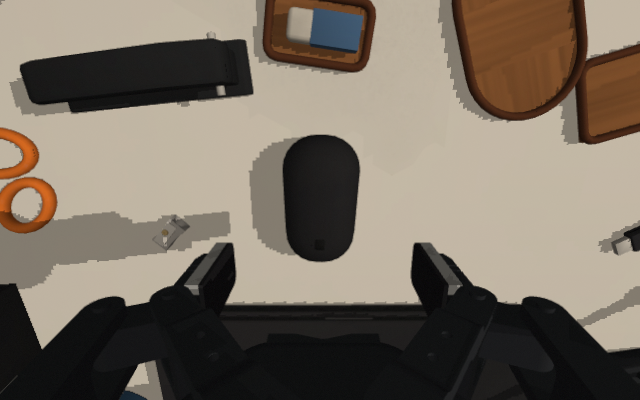

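The mouse is at (320,200) in the image with the fingers straddling it, and its axis is about 0°. Descending.

>>> send_rows([
  [0, 0.04, 0.5, 0, 0, 0.3],
  [0, 0, 0.8, 0, 0, 0],
  [0, 0, 0.8, 0, 0, 0],
  [0, 0, 0.7, 0, 0, 0],
  [0, 0, 0.4, 0, 0, 0],
  [0, 0, 0.14, 0, 0, 0],
  [0, 0, 0, 0, 0, 0],
])

```text
time: 24.18
tool_pos: [615.6, -308.8, 178.1]
orientation: [-180.0, 0.0, 179.7]
force: [0.2, -0.3, -0.4]
finger_gap: 85.1
grip_force: 0.0
```

>>> send_rows([
  [0, 0, 0, 0, 0, 0],
  [0, 0, 0, 0, 0, 0],
  [0, 0, 0, 0, 0, 0],
  [0, 0, 0, 0, 0, 0],
], hand=0)

```text
time: 24.68
tool_pos: [615.9, -309.4, 179.7]
orientation: [-179.9, 0.1, 179.7]
force: [-0.1, -0.5, 6.5]
finger_gap: 52.5
grip_force: 63.2
```

>>> send_rows([
  [0, 0, -0.2, 0, 0, 0],
  [0, 0, -0.4, 0, 0, 0],
  [0, 0, -0.6, 0, 0, 0],
  [0, 0, -0.6, 0, 0, 0],
  [0, 0, -0.5, 0, 0, 0],
  [0, 0, -0.3, 0, 0, 0],
  [0, 0, 0, 0, 0, 0],
])

```text
time: 25.55
tool_pos: [615.6, -308.8, 243.9]
orientation: [-179.9, 0.1, 179.7]
force: [0.7, 0.1, -0.5]
finger_gap: 53.0
grip_force: 62.5
```

```bash
python3 look.py mo2 614 -313 75 70 40 120; python3 go.py 494.3 -176.9 245 199.3
```

```text
23363 c=(611.4,-310.5) 89x88 longaxis 47.7 z [ 82.8  94.7 111.3]
at [ 615.4 -308.7  243.2] rpy [-1.7999e+02  1.0000e-02  1.7968e+02] gap 52.8
turn z -19.62 | units at present yaw [ 4.871  5.244 -0.073] | at new yaw [ 2.828  6.575 -0.073]
```

View pics/mo2.png

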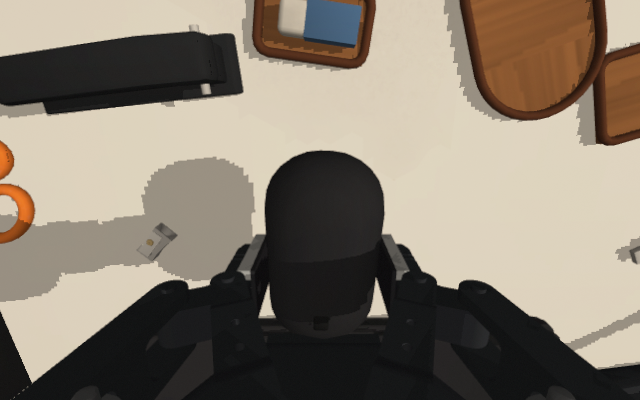

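The mouse is held square between the pads at (325,240). Carrying it to its dish.

>>> send_rows([
  [0, 0, 0, 0, 0, -9.8],
  [0, 0, 0, 0, 0, -9.8],
  [0.4, 0.93, 0, 0, 0, 0],
  [0.4, 0.93, 0, 0, 0, 0],
  [0.4, 0.93, 0, 0, 0, 0],
  [0.4, 0.93, 0, 0, 0, 0],
])

```text
time: 26.35
tool_pos: [546.2, -233.4, 242.3]
orientation: [179.9, -0.0, -160.7]
force: [-0.5, -0.3, 0.3]
finger_gap: 52.6
grip_force: 62.6
```

>>> send_rows([
  [0.4, 0.93, 0, 0, 0, 0],
  [0.4, 0.93, 0, 0, 0, 0],
  [0.4, 0.93, 0, 0, 0, 0],
  [0, 0, 0.3, 0, 0, 0],
  [0, 0, 0.3, 0, 0, 0],
  [0, 0, 0, 0, 0, 0],
])

```text
time: 27.1
tool_pos: [496.2, -179.0, 227.0]
orientation: [180.0, -0.0, -160.7]
force: [0.1, 0.1, -0.8]
finger_gap: 52.9
grip_force: 62.6
```

```bash
python3 go.py 494.5 -176.9 183.5 199.3; python3 snap.py mo3
```

```text
at [ 496.2 -179.   227. ] rpy [ 1.8000e+02 -1.0000e-02 -1.6075e+02] gap 52.9
turn z -360.05 | units at present yaw [0.038 0.103 1.741] | at new yaw [0.038 0.103 1.741]
```

>>> send_rows([
  [0.04, 0.1, 0.4, 0, 0, 0],
  [0, 0, 0.6, 0, 0, 0],
  [0, 0, 0.4, 0, 0, 0],
  [0, 0, 0.2, 0, 0, 0],
  [0, 0, 0.1, 0, 0, 0],
  [0, 0, 0.04, 0, 0, 0],
  [0, 0, 0, 0, 0, 0],
])

```text
time: 28.02
tool_pos: [493.9, -176.2, 184.7]
orientation: [-180.0, 0.0, -160.7]
force: [1.1, -0.3, -1.2]
finger_gap: 52.4
grip_force: 62.6
```

>>> send_rows([
  [0, 0, 0, 0, 0, 0],
  [0, 0, 0, 0, 0, 0],
  [0, 0, 0, 0, 0, 0],
  [0, 0, 0, 0, 0, 0],
], hand=85)

```text
time: 28.52
tool_pos: [493.8, -176.2, 184.6]
orientation: [-180.0, 0.0, -160.7]
force: [0.6, -0.6, -0.2]
finger_gap: 85.2
grip_force: 0.0
```

>>> send_rows([
  [0, 0, -0.3, 0, 0, 0],
  [0, 0, -0.8, 0, 0, 0],
  [0, 0, -0.9, 0, 0, 0],
  [0, 0, -0.9, 0, 0, 0],
  [0, 0, -0.2, 0, 0, 0],
  [0, 0, 0, 0, 0, 0],
])

```text
time: 29.28
tool_pos: [493.7, -176.1, 262.2]
orientation: [-180.0, 0.0, -160.7]
force: [0.5, -0.7, -0.0]
finger_gap: 85.3
grip_force: 0.0
```

```bash
python3 look.py mo4 494.3 -176.9 70 15 13 50; python3 go.py 525 -431 262 98.5
```

```text
8525 c=(493.1,-176.9) 96x57 longaxis 17.7 z [22.5 33.7 37. ]
at [ 493.6 -176.   261.6] rpy [ 1.7997e+02 -2.0000e-02 -1.6072e+02] gap 84.9
turn z -259.22 | units at present yaw [  2.182 -10.041  -0.014] | at new yaw [-10.272  -0.265  -0.014]
```

View pics/mo4.png

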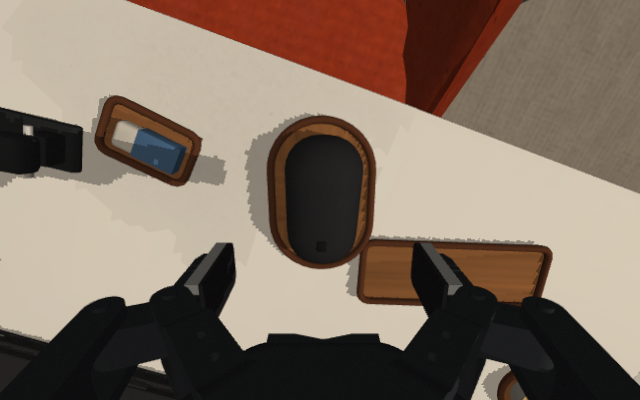

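The mouse lies in its dish at (321,198), inside the rim and aligned. The stapler is next.

>>> send_rows([
  [0, 0, 0, 0, 0, 10.1],
  [0, 0, 0, 0, 0, 10.1],
  [0, 0, 0, 0, 0, 10.1],
  [0, 0, 0, 0, 0, 10.1],
  [0, 0, 0, 0, 0, 10.1],
  [0, 0, 0, 0, 0, 10.1],
  [0, 0, 0, 0, 0, 10.1],
  [0, 0, 0, 0, 0, 10.1],
], hand=60)

```text
time: 30.32
tool_pos: [493.5, -176.0, 260.8]
orientation: [-179.9, -0.1, 118.1]
force: [-0.8, -0.2, -0.3]
finger_gap: 59.9
grip_force: 0.0
```

>>> send_rows([
  [0, 0, 0, 0, 0, 10.1],
  [0, 0, 0, 0, 0, 10.1],
  [-0.93, -0.02, 0, 0, 0, 0],
  [-0.93, -0.02, 0, 0, 0, 0],
  [-0.93, -0.02, 0, 0, 0, 0],
  [-0.93, -0.02, 0, 0, 0, 0],
  [-0.93, -0.02, 0, 0, 0, 0],
  [-0.93, -0.02, 0, 0, 0, 0],
])

```text
time: 31.32
tool_pos: [511.0, -316.4, 262.0]
orientation: [180.0, 0.0, 98.3]
force: [-0.3, -0.1, 0.1]
finger_gap: 60.4
grip_force: 0.0
```

>>> send_rows([
  [-0.93, -0.02, 0, 0, 0, 0],
  [-0.93, -0.02, 0, 0, 0, 0],
  [-0.93, -0.02, 0, 0, 0, 0],
  [-0.93, -0.02, 0, 0, 0, 0],
  [0, 0, 0, 0, 0, 0],
  [0, 0, 0, 0, 0, 0],
])

```text
time: 32.08
tool_pos: [522.0, -406.4, 261.6]
orientation: [-180.0, -0.1, 98.3]
force: [-0.1, 0.7, -0.3]
finger_gap: 59.9
grip_force: 0.0
```

```bash
python3 look.py s1 527 -431 80 45 28 55; python3 go.py 525 -431 200 98.5; python3 - <<'E'
from m import *
import pickle
for t in("w2","mo2","s1"):
  c,im,d=pickle.load(open(t+".pkl","rb"));P=cloud(c,d)
  for lo,hi in((4,14),(30,42),(42,55),(47,55)):
    q=P[(np.hypot(P[...,0]-525,P[...,1]+431)<76)&(P[...,2]>lo)&(P[...,2]<hi)]
    if len(q)>20:print(t,lo,len(q),rect(q[:,:2]),"y",q[:,1].min().round(),q[:,1].max().round())
E
```

```text
6101 c=(528.9,-431.0) 131x36 longaxis -81.8 z [38.  45.3 48.7]
at [ 522.1 -406.1  261.6] rpy [-1.7995e+02 -1.0000e-01  9.8310e+01] gap 60.5
turn z -0.19 | units at present yaw [-1.004 -0.028  2.466] | at new yaw [-1.004 -0.032  2.466]
w2 4 968 c=(525.7,-428.5) 135x36 longaxis -84.8 y -497.0 -360.0
w2 30 610 c=(529.0,-430.5) 132x36 longaxis -81.9 y -496.0 -365.0
w2 42 1477 c=(524.9,-421.9) 110x25 longaxis -85.2 y -476.0 -367.0
w2 47 463 c=(523.4,-402.7) 56x23 longaxis -85.5 y -431.0 -375.0
mo2 4 3358 c=(526.1,-428.8) 135x36 longaxis -84.9 y -495.0 -360.0
mo2 30 2496 c=(523.8,-430.4) 129x36 longaxis -87.4 y -494.0 -366.0
mo2 42 9037 c=(525.8,-423.9) 113x25 longaxis -84.7 y -480.0 -367.0
mo2 47 2975 c=(524.2,-404.1) 64x23 longaxis -83.0 y -436.0 -372.0
s1 4 1579 c=(525.9,-429.3) 134x36 longaxis -84.8 y -497.0 -361.0
s1 30 1305 c=(528.9,-431.0) 131x36 longaxis -81.8 y -498.0 -366.0
s1 42 4792 c=(525.6,-425.4) 115x25 longaxis -84.8 y -482.0 -367.0
s1 47 1623 c=(523.9,-403.7) 62x23 longaxis -82.6 y -435.0 -372.0
```

View pics/s1_o.png

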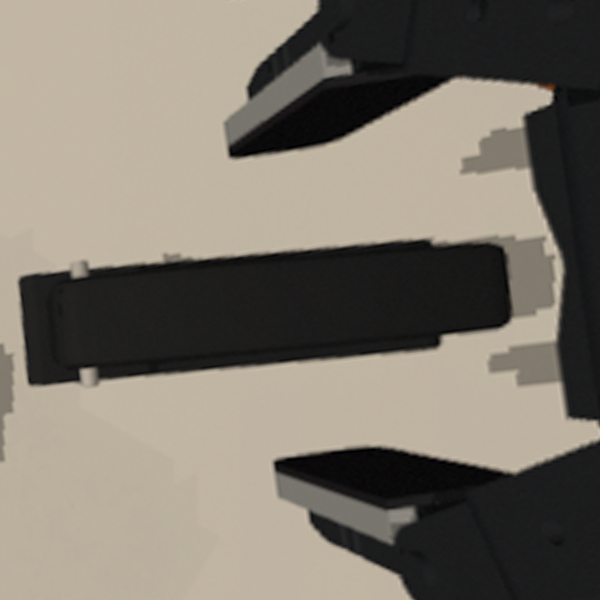

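The ortho crop shows the stapler clearly: its hinge pins are near (80,270) and (90,375), and both finger pads sit clear of its flanks. Fitted pose is (525.9,-429) with the long axis at -84.8°.

>>> send_rows([
  [0, 0, 0, 0, 0, 3.1],
  [-0.93, 0.07, 0, 0, 0, 0],
  [0, 0, 0.5, 0, 0, 0],
  [0, 0, 0.8, 0, 0, 0],
  [0, 0, 0.7, 0, 0, 0],
  [0, 0, 0.36, 0, 0, 0],
  [0, 0, 0.1, 0, 0, 0],
  [0, 0, 0, 0, 0, 0],
])

```text
time: 33.12
tool_pos: [526.3, -430.0, 200.5]
orientation: [180.0, 0.0, 95.2]
force: [-0.2, -0.5, -0.1]
finger_gap: 60.1
grip_force: 0.0
```

>>> send_rows([
  [0, 0, 0, 0, 0, 0],
  [0, 0, 0, 0, 0, 0],
  [0, 0, 0, 0, 0, 0],
  [0, 0, 0, 0, 0, 0],
  [0, 0, 0, 0, 0, 0],
], hand=0)

```text
time: 33.75
tool_pos: [526.3, -430.2, 201.4]
orientation: [180.0, 0.1, 95.2]
force: [-0.9, 1.1, 5.6]
finger_gap: 23.7
grip_force: 60.0
```

>>> send_rows([
  [0, 0, -0.2, 0, 0, 0],
  [0, 0, -0.5, 0, 0, 0],
  [0, 0, -0.7, 0, 0, 0],
  [0, 0, -0.8, 0, 0, 0],
  [0, 0, -0.7, 0, 0, 0],
  [0, 0, -0.3, 0, 0, 0],
  [0, 0, 0, 0, 0, 0],
])

```text
time: 34.62
tool_pos: [526.3, -430.0, 281.5]
orientation: [179.9, 0.1, 95.2]
force: [0.8, 0.4, -3.0]
finger_gap: 23.9
grip_force: 59.1
```

```bash
python3 snap.py s2; python3 go.py 522.5 -48.8 280 106.8
```

```text
at [ 526.1 -429.9  280.6] rpy [-1.800e+02 -1.000e-02  9.518e+01] gap 23.6
turn z -11.62 | units at present yaw [15.193  1.234  0.023] | at new yaw [14.633  4.268  0.023]
```

View pics/s2.png

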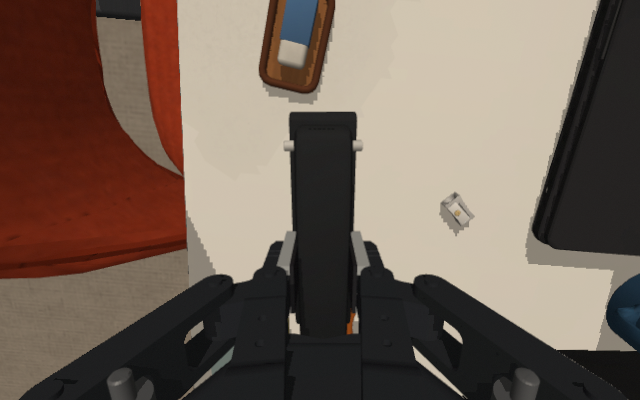

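The stapler is gripped squarely at (323,220). Carrying it to its dish.

>>> send_rows([
  [0, 0, 0, 0, 0, -5.8],
  [0, 0, 0, 0, 0, -5.8],
  [0.97, 0.28, 0, 0, 0, 0],
  [0.97, 0.28, 0, 0, 0, 0],
  [0.97, 0.28, 0, 0, 0, 0],
  [0.97, 0.28, 0, 0, 0, 0],
  [0.97, 0.28, 0, 0, 0, 0],
  [0.97, 0.28, 0, 0, 0, 0],
])

```text
time: 35.67
tool_pos: [524.3, -277.2, 280.0]
orientation: [-180.0, -0.0, 106.8]
force: [0.7, -0.1, -2.8]
finger_gap: 23.5
grip_force: 59.0
```

>>> send_rows([
  [0.97, 0.28, 0, 0, 0, 0],
  [0.97, 0.28, 0, 0, 0, 0],
  [0.97, 0.28, 0, 0, 0, 0],
  [0.97, 0.28, 0, 0, 0, 0],
  [0.97, 0.28, 0, 0, 0, 0],
  [0.97, 0.28, 0, 0, 0, 0],
  [0.97, 0.28, 0, 0, 0, 0],
  [0.97, 0.28, 0, 0, 0, 0],
])

```text
time: 36.67
tool_pos: [521.9, -75.0, 280.7]
orientation: [180.0, 0.0, 106.8]
force: [-0.1, -0.1, -2.9]
finger_gap: 23.5
grip_force: 59.0
```

>>> send_rows([
  [0.95, 0.28, 0, 0, 0, 0],
  [0, 0, 0.5, 0, 0, 0],
  [0, 0, 0.8, 0, 0, 0],
  [0, 0, 0.6, 0, 0, 0],
  [0, 0, 0.2, 0, 0, 0],
  [0, 0, 0, 0, 0, 0],
  [0, 0, 0, 0, 0, 0],
])

```text
time: 37.55
tool_pos: [522.1, -52.1, 228.4]
orientation: [179.9, 0.0, 106.8]
force: [0.6, -0.0, -3.2]
finger_gap: 23.7
grip_force: 59.0
```

```bash
python3 go.py 522.7 -49.8 205.5 106.8;  python3 snap.py s3
```

```text
at [522.1 -52.1 228.4] rpy [1.7995e+02 4.0000e-02 1.0677e+02] gap 23.7
turn z -0.03 | units at present yaw [0.081 0.05  0.914] | at new yaw [0.081 0.05  0.914]
```

View pics/s3.png

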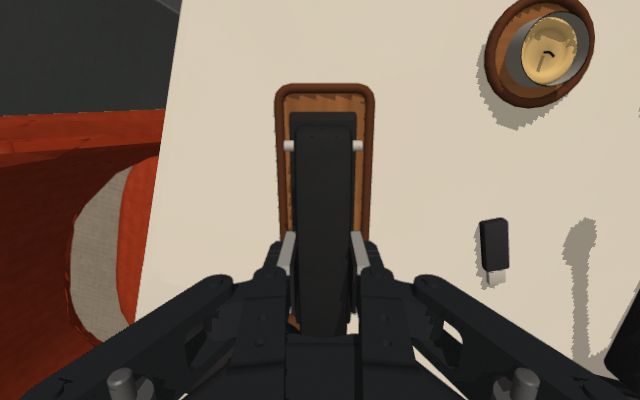

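The stapler hangs parallel over its dish (rim (278–372, 88)). Lowering it.

>>> send_rows([
  [0.08, 0.05, 0.3, 0, 0, 0],
  [0, 0, 0.3, 0, 0, 0],
  [0, 0, 0.16, 0, 0, 0],
  [0, 0, 0.1, 0, 0, 0],
  [0, 0, 0.06, 0, 0, 0],
  [0, 0, 0, 0, 0, 0],
  [0, 0, 0, 0, 0, 0],
])

```text
time: 38.48
tool_pos: [522.3, -49.5, 205.3]
orientation: [-180.0, -0.0, 106.8]
force: [-1.5, 0.1, 2.9]
finger_gap: 23.6
grip_force: 59.8
```

>>> send_rows([
  [0, 0, 0, 0, 0, 0],
  [0, 0, 0, 0, 0, 0],
  [0, 0, 0, 0, 0, 0],
], hand=50)

```text
time: 38.85
tool_pos: [522.6, -49.7, 204.9]
orientation: [180.0, 0.0, 106.8]
force: [0.8, -0.4, -0.4]
finger_gap: 49.7
grip_force: 0.0
```

>>> send_rows([
  [0, 0, -0.3, 0, 0, 0],
  [0, 0, -0.8, 0, 0, 0],
  [0, 0, -0.9, 0, 0, 0],
  [0, 0, -1, 0, 0, 0],
  [0, 0, -1, 0, 0, 0],
  [0, 0, -1, 0, 0, 0],
  [0, 0, -0.5, 0, 0, 0],
  [0, 0, 0, 0, 0, 0],
])

```text
time: 39.85
tool_pos: [522.6, -49.6, 343.3]
orientation: [179.9, 0.1, 106.8]
force: [0.2, -0.4, 0.2]
finger_gap: 50.0
grip_force: 0.0
```

>>> send_rows([
  [-1, 0, 0, 0, 0, 0],
  [-1, 0, 0, 0, 0, 0],
  [-1, 0, 0, 0, 0, 0],
  [-1, 0, 0, 0, 0, 0],
  [0, 0, 0, 0, 0, 0],
  [0, 0, 0, 0, 0, 0],
])

```text
time: 40.6
tool_pos: [551.0, -145.3, 342.1]
orientation: [-179.9, -0.1, 106.7]
force: [-0.2, 1.1, -0.8]
finger_gap: 49.9
grip_force: 0.0
```

```bash
python3 - <<'E'
from snap import *
from m import rect
c,im,d=snap("f1");P=cloud(c,d)
for nm,x,y,lo,hi,h in (("stapler base",522.5,-48.8,9,16,85),("stapler arm",522.5,-48.8,44,60,85),("mouse",494.3,-176.9,20,50,65),("eraser",496.4,-312.4,12,22,32),("tealight",614.7,81.4,13,26,26),("usb",648,-44.5,5,13,40)):
    q=P[(np.hypot(P[...,0]-x,P[...,1]-y)<h)&(P[...,2]>lo)&(P[...,2]<hi)]
    if len(q)>20:print(nm,len(q),rect(q[:,:2]),"z",np.percentile(q[:,2],[5,50,95]).round(1))
E
```

```text
stapler base 1132 c=(528.9,-52.9) 125x45 longaxis -74.2 z [ 9.6 11.  12.4]
stapler arm 4058 c=(524.4,-54.0) 109x25 longaxis -73.3 z [44.9 49.8 53.1]
mouse 4414 c=(494.4,-176.0) 96x54 longaxis 16.8 z [23.  33.3 36.8]
usb 866 c=(648.6,-45.0) 50x18 longaxis -60.5 z [5.5 7.5 8.9]
```

View pics/f1.png

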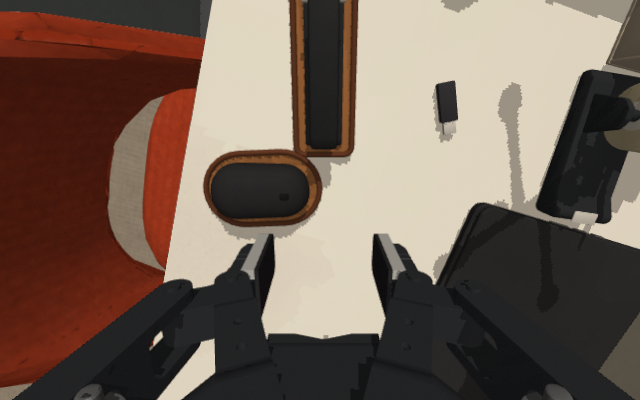

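The stapler sits in its dish (325,75) with margin all round, and the mouse in its own at (262,190). One last check from the fixed cameras.

```bash
python3 - <<'E'
from snap import *
from m import rect
for n in("scene","side"):
  c=r.get_calibration(n);im,d=r.grab_frame(n);cv2.imwrite(f"pics/{n}F.png",im);P=cloud(c,d)
  for nm,x,y,lo,hi,h in (("stapler arm",522.5,-48.8,28,60,85),("mouse",494.3,-176.9,16,50,65),("eraser",496.4,-312.4,12,22,32),("tealight",614.7,81.4,13,26,26),("usb",648,-44.5,5,13,40),("sharp",645,-434,7,18,30)):
    q=P[(np.hypot(P[...,0]-x,P[...,1]-y)<h)&(P[...,2]>lo)&(P[...,2]<hi)]
    if len(q)>20:print(n,nm,rect(q[:,:2]),"z",np.percentile(q[:,2],[50,95]).round(1))
cv2.imwrite("pics/fin.png",cv2.resize(cv2.imread("pics/sceneF.png")[130:330,150:500],None,fx=2,fy=2))
E
```

```text
scene stapler arm c=(522.7,-54.6) 130x29 longaxis -71.1 z [48.4 55.2]
scene mouse c=(491.4,-180.0) 95x56 longaxis 16.8 z [34.4 39.7]
scene eraser c=(497.5,-312.5) 47x23 longaxis 79.8 z [17.4 19.3]
scene tealight c=(615.3,79.3) 38x38 longaxis 0.3 z [16.  21.2]
scene usb c=(649.4,-47.7) 50x19 longaxis -62.8 z [ 9.6 11.6]
scene sharp c=(644.6,-436.5) 26x15 longaxis -42.4 z [11.7 14. ]
side stapler arm c=(524.0,-45.4) 126x36 longaxis -70.8 z [47.1 52.2]
side mouse c=(490.7,-169.4) 97x47 longaxis 15.5 z [29.5 36.3]
side eraser c=(496.6,-308.0) 52x22 longaxis 83.7 z [14.5 15.8]
side tealight c=(613.9,81.3) 40x38 longaxis -46.4 z [16.  19.1]
side usb c=(647.6,-42.2) 49x17 longaxis -63.8 z [7.  8.3]
side sharp c=(644.9,-433.7) 30x13 longaxis -37.6 z [ 9.1 10.5]
```

View pics/fin.png

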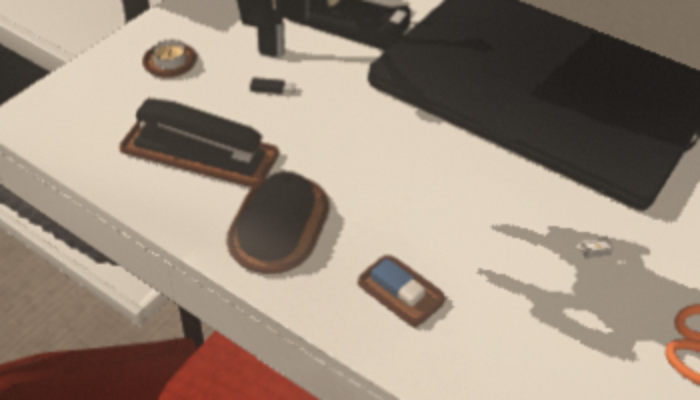

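All four lie flat in their dishes: tealight (170,57), stapler (198,142), mouse (280,222) and eraser (401,290). The USB stick and sharpener haven't moved. Handing in.

```bash
python3 -c "
from station import r
print(r.sign_off())"
```

```text
the job is handed in; nothing more can be done
None
```

The stapler, mouse, eraser and tealight are each in their own dish, flat and lined up. The memory stick and sharpener were not moved, and I handed the job in at about 41 s; no verdict came back.

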